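# Set the dust hood's window to the mark and start it

### The arm

A 7-joint arm with a two-finger parallel gripper is mounted at the origin on a cart in front of the work surface, level with it; the furniture and walls round the work are solid. World frame = base frame: x ahead of the robot, y to its left, z up, the work surface at z = 0. Lengths are in m, angles in rad, forces in N, time in s.
With the tool pointing down it reaches from about 0.4 to 0.85 m from the base axis. Payload 4.5 kg.
Tool frame: the origin (TCP) lies at the very end of the fingers, on their centre line; the grasp point (between the pads) lies 19 mm behind it (tcp_to_grasp is the z of the grasp point in the tool frame, in m); z points along the fingers, y is the line along which they close (so a half turn about z gives the same grasp; the last joint's range is limited). The gripper opens to 88 mm and grips with 3 to 60 N. Pads are 18 mm wide; open, the fingers measure 123 mm over their backs; the gripper's body (75 mm by 187 mm) begins 45 mm behind the grasp point.
Start: joints at [-1.094, 0.689, -0.195, 1.565, 0.157, 0.902, -0.215], TCP at [0.268, 0.565, 0.239] pointing down, gripper open.
Joint ranges: [-3.01, 3.01], [-0.46, 2.08], [-1.47, 1.51], [0.13, 2.56], [-1, 4.14], [0.04, 2.09], [-2.66, 2.66]. Speed limits (rad/s): [2.57, 2.57, 3.14, 3.14, 3.14, 3.14, 3.14].

### API

Orientations are given as a unit quaternion [x, y, z, w].
In Python, from plant import * gives the robot as it stands. The module is installed in compiled form; this text tells all that it offers.
- The arm moves only by the shell command python3 -m jog 'ROWS' [OPENING] [FORCE]. ROWS is JSON, a list that holds one entry, the list of rows, each a list of 6 numbers: the shift along the tool's x, y, z in m, then the turn, a rotation vector about the tool's x, y, z in rad. In form: [[[dx, dy, dz, ax, ay, az], ...]]. A call has 1 to 12 rows; each row shifts and turns the commanded pose from where the row before left it, along the tool's axes as they then stand; what a row does not reach is not made up. A row lasts 1/8 s, in which the tool goes at most 62.5 mm and 10.7 degrees, less where a joint would pass 70% of its speed; a pose out of reach is approached as far as the arm can. A call with a gripper value outside its range is refused whole. OPENING is the finger opening in m, from 0 to 0.0881, set as the call begins (- or left out, the last holds). The fingers move at their own pace and stop on an object; FORCE is the grip in N (left out, the last holds). Time passes only in rows, so rows that do not move let the fingers close. It gives the time, the measured TCP pose, the force, the opening and the grip force at its end, in the units of the state.
- get_state(): the state, without advancing time (a new reading comes with each control period).
- snapshot(name): name is "scene" or "top"; returns a dict with "frame" (384x512x3 uint8, red, green, blue), "mtx" (3x3 intrinsics, pixels), "xyz" and "orientation" of the camera in the world. Camera axes: x right, y down, z forward; pixel columns grow to the right and rows downward; lengths in m; the calibration is good to about 2 mm. A picture is of the moment at which its call begins. There is no depth.
- finish_job(): hands the job in; it is judged then, once.
The state is a dict: "clock": time; "q": joint angles; "qd": joint speeds; "joint_torque": joint torques, N m; "tool_pos": TCP position; "eef_rot": TCP orientation; "contact_force": force on the tool from outside, world axes, zero at the start; "moment": the same for the moment, N m; "opening": opening from 0.0 (shut) to 1.0 (fully open); "finger_force": force on a finger pad.
Only numpy, scipy, OpenCV 4.12 (cv2) and the standard library are available. Lean on these libraries where they do the work, as an engineer would, in place of code of your own. Each camera call takes 0.05 s, during which the arm holds its last target. There are 200 camera calls.

### The job

Get the bench dust hood ready for work: with the fingertips under the lip of its sliding window, gently push the window up until the pointer on the window is level with the pointed brass clip on the hood's right-hand post. Then press the round button on the switch box fully down and let it go. Grip and lift nothing, and leave the clip, the tin, the tape, the spanner and the brass bar where they are.

Things in the scene. Friction and masses are not known exactly. Their poses are not given: they have to be found in the camera images.
- hood: grey sheet-metal bench dust hood, fixed, 230 (x) x 240 (y) x 390 mm high, round duct collar on its roof; origin mid-underside on the bench (x -150 to +80 mm), its -x is the front. The front rises upright 120 mm to a sill, then leans back 30 degrees from vertical; there the window slides between two aluminium posts. Nothing else projects from the front
- sash (a joint): travel of the window up the leaning front, m: 0 shut (on the sill), 0.175 top stop, along (sin 30, 0, cos 30 degrees) of the hood's frame. It is counterbalanced: it stays at whatever height it is left and takes about 3 to 6 N along its travel to move up or down. Equals the joint mark when pointer and clip are level
- lip_edge (a point): middle of the underside of the round front edge of the window's lip: an aluminium ledge 180 mm wide along the window's bottom, square to the leaning window, its edge 38 mm out from window and posts, open from below over that depth; a sloping cover above it runs back to the window. Moves with the window; z axis up along the travel, -x straight out from the window, y as the hood's y
- window_pointer (a point): tip of the small dark pointer on the right-hand side of the window's frame (the side of the hood's -y), 117 mm above lip_edge along the travel; moves with the window
- mark (a joint): where the clip is set on the right-hand post, m, on the same scale as the joint sash; held tight by its screw, not to be moved
- clip_point (a point): point of the brass clip (about 40 x 14 mm, with a dark thumb screw) on the right-hand post; it points sideways at the window's edge. Its z axis points up along the window's travel: the window is set when window_pointer and clip_point are at the same height along that axis
- start_top (a point): centre of the top of the dark round push button (32 mm across, in a black collar) on top of the switch box, a fixed grey box 110 x 75 x 44 mm on the bench; pressed straight down it sinks 6 mm against a spring, fully down at about 5 N
- start (a joint): how far the button is pressed, m: 0 released, 0.006 fully down; it springs back
- grease_tin: round tin, 71 mm across, 45 mm high, loose on the bench; origin under its centre; to be left alone
- tape_black: roll of black tape, 59 mm across, 19 mm high, loose on the bench; origin under its centre; to be left alone
- spanner: open-ended spanner, 169 x 28 x 8 mm, loose, lying on the bench; origin under its middle; to be left alone
- brass_bar: upright brass cylinder, 28 mm across, 38 mm high, loose, standing inside the hood behind the window; origin under its centre; to be left alone

How it is judged:
By the outcome, as a careful person would: the job done as asked, in the order asked, and still so for the second after the job is handed in, with the robot touching nothing.
It also fails if it takes over 46 s, if anything falls off the work surface, if the arm or the gripper's body presses on something with over 40 N, if the wrist force passes 120 N, or if a joint passes its speed limit or range.

## Working session

There is one attempt and no reset: what is moved stays moved. The work goes in short steps, Python scripts to look and compute and a shell command to move; the robot and the scene stay as the last step left them, time stands still between calls to the robot, and variables do not carry over. Pictures are saved under pics/ and viewed, at most 10 in all, crops included, and the job is handed in when it is done.

```bash
mkdir -p pics; cat > h.py <<'E'
from plant import *
import numpy as np, cv2
from scipy.spatial.transform import Rotation as R
def snap(n,f=None):
    s=snapshot(n)
    if f: cv2.imwrite('pics/'+f,s['frame'][:,:,::-1])
    return s
def ray(s,u,v):
    d=R.from_quat(s['orientation']).apply(np.linalg.inv(s['mtx'])@[u,v,1]); return np.array(s['xyz']),d/np.linalg.norm(d)
def plane(s,u,v,z):
    o,d=ray(s,u,v); return o+d*(z-o[2])/d[2]
def tri(s1,p1,s2,p2):
    a,d=ray(s1,*p1);b,e=ray(s2,*p2)
    t=np.linalg.lstsq(np.c_[d,-e],b-a,rcond=None)[0]
    return (a+d*t[0]+b+e*t[1])/2, np.linalg.norm(a+d*t[0]-b-e*t[1])
def proj(s,P):
    p=R.from_quat(s['orientation']).inv().apply(np.array(P)-s['xyz'])@np.array(s['mtx']).T; return p[...,:2]/p[...,2:]
E
python3 - <<'E'
from h import *
for n in("scene","top"):
    s=snap(n,n+'0.png');print(n,np.round(s['xyz'],3),np.round(R.from_quat(s['orientation']).as_matrix(),2).tolist(),s['mtx'][0][0])
g=get_state();print(g)
E
```

```text
scene [ 0.056 -1.037  0.961] [[0.87, -0.31, 0.38], [-0.49, -0.56, 0.67], [0.0, -0.77, -0.64]] 428.1789836206059
top [ 0.402 -0.221  1.168] [[-0.01, -1.0, 0.1], [-1.0, 0.01, 0.02], [-0.02, -0.1, -0.99]] 350.32208187574673
{'clock': 0.1, 'q': array([-1.09417153,  0.6899099 , -0.19455873,  1.56621084,  0.15730944,
        0.90247662, -0.21513809]), 'qd': array([-5.24369264e-05, -1.32634227e-03,  8.53298679e-04, -9.31955284e-04,
        5.50652004e-04,  1.22962463e-03,  1.34088687e-03]), 'joint_torque': array([-3.66956054e-03, -5.28496099e+01, -1.27164021e+00, -1.53837740e+01,
       -5.25279657e-02,  1.95255256e-03,  5.78620893e-05]), 'tool_pos': array([0.26759399, 0.56421104, 0.23799287]), 'eef_rot': array([ 2.19573389e-01,  9.75595653e-01, -7.94811506e-04, -1.30158767e-04]), 'contact_force': array([-0.84621352,  0.59406302, -0.73631443]), 'moment': array([-0.03213034, -0.00347402,  0.03413827]), 'finger_force': 0.0, 'opening': 0.9999489007511241}
```

View pics/scene0.png

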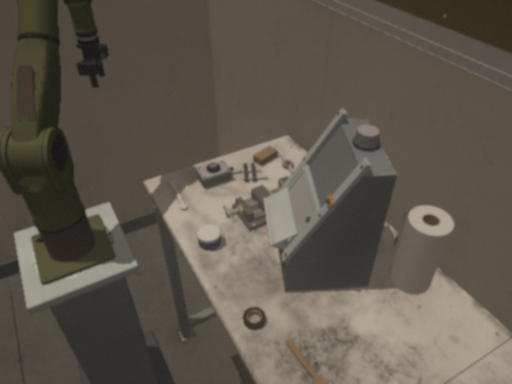

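View pics/top0.png

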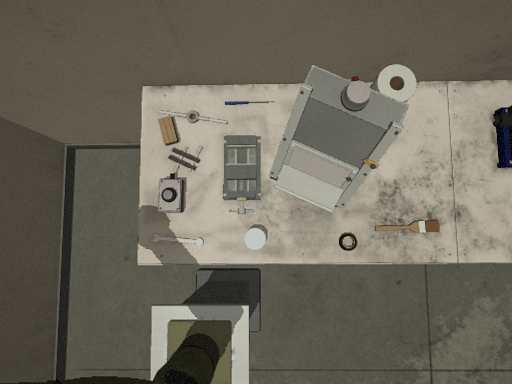

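The scene view shows the hood at about (330,200), with its lip at (285,230), the clip at (330,200) and the switch box at (213,172). The top view shows the hood at (340,140), the button at (169,195), the vise at (242,165), the tin at (256,237) and the tape at (347,241). Next I'll zoom in on the hood.

```bash
python3 - <<'E'
import cv2,numpy as np
a=cv2.imread('pics/scene0.png')[150:270,250:390];b=cv2.imread('pics/top0.png')[90:220,260:415]
cv2.imwrite('pics/c1.png',cv2.resize(a,None,fx=5,fy=5,interpolation=cv2.INTER_CUBIC));cv2.imwrite('pics/c2.png',cv2.resize(b,None,fx=4.6,fy=4.6,interpolation=cv2.INTER_CUBIC))
E
```

```text
(no output)
```

View pics/c1.png

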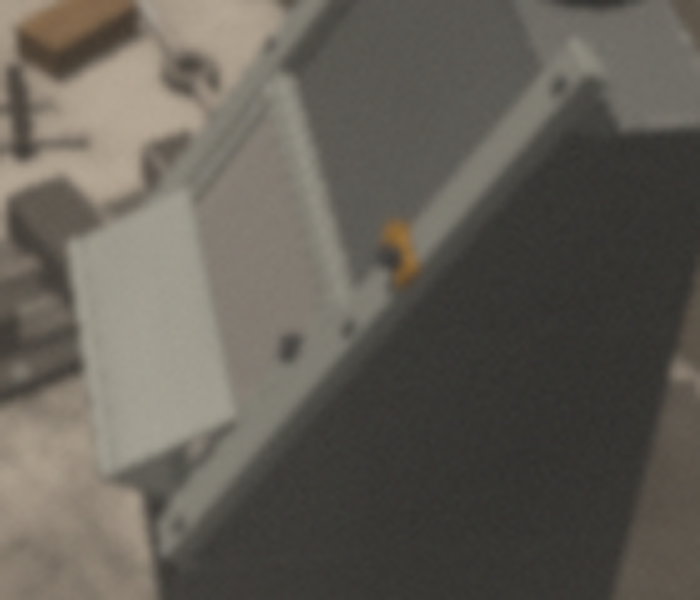

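View pics/c2.png

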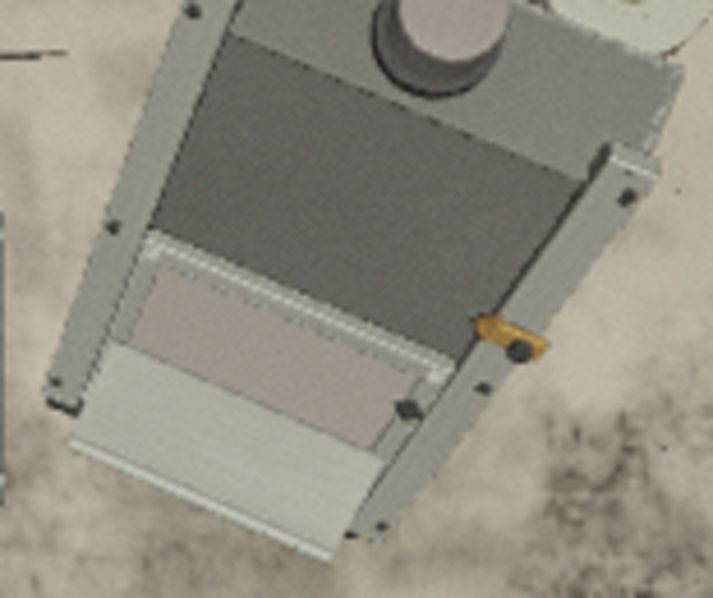

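The crops show, in full-frame pixels:
- **Clip point:** scene about (327,199), top about (363,161).
- **Window pointer:** scene (308,219), top (351,179).
- **Lip corners:** scene (271,246) and (264,198), top (332,211) and (275,186).

I'll triangulate these.

```bash
python3 - <<'E'
from h import *
S=snap('scene');T=snap('top')
f=lambda a,b:tri(S,(250+a[0]/5-.4,150+a[1]/5-.4),T,(260+b[0]/4.6-.4,90+b[1]/4.6-.4))
P={}
for n,a,b in [('topscrew',(560,85),(627,197)),('midscrew',(348,328),(484,388)),('botscrew',(180,525),(382,527)),('clipscrew',(390,258),(519,350)),('clippt',(381,240),(474,325)),('ptr',(290,347),(411,410)),('lipR',(107,480),(332,557)),('lipL',(72,240),(70,440)),('frameR',(345,300),(452,372)),('frameL',(285,80),(150,240))]:
    P[n],e=f(a,b);print(n,P[n].round(4),round(e,4))
u=P['topscrew']-P['botscrew'];u/=np.linalg.norm(u);print('u',u, 'tilt',np.degrees(np.arccos(u[2])),'yaw',np.degrees(np.arctan2(u[1],u[0])))
l=P['lipL']-P['lipR'];print('lip',np.linalg.norm(l),'yaw',np.degrees(np.arctan2(-l[0],l[1])))
print('along', {k:round(float(v@u-P['botscrew']@u),4) for k,v in P.items()})
p,e=tri(S,(213,166),T,(169,194.5));print('button',p,e)
for n,uv,z in [('tin',(256,236),.045),('tape',(347,241),.019),('spanL',(157,239),.005),('spanR',(200,241),.008),('boxNE',(185,178),.044),('boxSW',(159,211),.044),('viseTL',(224,136),.05),('viseBR',(260,200),.05),('viseHandle',(241,214),.04)]: print(n,plane(T,*uv,z).round(3))
E
```

```text
topscrew [ 0.6072 -0.507   0.4091] 0.0003
midscrew [ 0.5357 -0.4741  0.2726] 0.0012
botscrew [ 0.4676 -0.4435  0.143 ] 0.0003
clipscrew [ 0.5494 -0.4811  0.3157] 0.0013
clippt [ 0.5635 -0.4599  0.305 ] 0.005
ptr [ 0.5286 -0.4417  0.2366] 0.0015
lipR [ 0.4471 -0.4087  0.1544] 0.0025
lipL [ 0.5214 -0.2455  0.1597] 0.0036
frameR [ 0.5455 -0.4571  0.2721] 0.0001
frameL [ 0.6252 -0.2908  0.2641] 0.0006
u [ 0.45434789 -0.20672179  0.86650684] tilt 29.944785952760494 yaw -24.464856421990195
lip 0.17946823880496407 yaw -24.48540543214598
along {'topscrew': 0.3072, 'midscrew': 0.1496, 'botscrew': 0.0, 'clipscrew': 0.1946, 'clippt': 0.1873, 'ptr': 0.1084, 'lipR': -0.0066, 'lipL': -0.002, 'frameR': 0.1501, 'frameL': 0.145}
button [0.50847978 0.0909363  0.05664965] 0.0014575700690337685
tin [ 0.375 -0.187  0.045]
tape [ 0.356 -0.481  0.019]
spanL [0.366 0.143 0.005]
spanR [ 0.359 -0.001  0.008]
boxNE [0.564 0.043 0.044]
boxSW [0.457 0.126 0.044]
viseTL [ 0.7   -0.085  0.05 ]
viseBR [ 0.489 -0.201  0.05 ]
viseHandle [ 0.445 -0.139  0.04 ]
```

```bash
python3 -m jog '[[[-0.039,-0.031,-0.01,0,0,0],[-0.039,-0.031,-0.01,0,0,0],[-0.039,-0.031,-0.01,0,0,0],[-0.039,-0.031,-0.01,0,0,0],[-0.039,-0.031,-0.01,0,0,0],[-0.039,-0.031,-0.01,0,0,0],[-0.039,-0.031,-0.01,0,0,0]]]' 0
python3 -m jog '[[[-0.018,-0.049,-0.005,0,0,0],[-0.018,-0.049,-0.005,0,0,0],[-0.018,-0.049,-0.005,0,0,0],[-0.018,-0.049,-0.005,0,0,0],[-0.018,-0.049,-0.005,0,0,0],[-0.018,-0.049,-0.005,0,0,0],[-0.018,-0.049,-0.005,0,0,0],[-0.018,-0.049,-0.005,0,0,0],[-0.018,-0.049,-0.005,0,0,0],[0,0,0,0,0,0]]]'
python3 -c "
from h import *
g=get_state();print(g['q'].round(3),R.from_quat(g['eef_rot']).as_matrix().round(3))"
```

```text
clock: 1.08
tool_pos: [0.422, 0.2501, 0.3091]
eef_rot: [0.22, 0.976, 0.0, 0.0]
contact_force: [0.9, 0.0, 0.1]
opening: 0.226
finger_force: 0.0
clock: 2.33
tool_pos: [0.3779, -0.2202, 0.3538]
eef_rot: [0.224, 0.975, -0.001, 0.0]
contact_force: [0.3, 0.3, 0.2]
opening: 0.005
finger_force: 0.0
[ 0.496  0.288 -0.1    1.927  0.038  0.928  1.497] [[-0.9    0.436  0.   ]
 [ 0.436  0.9   -0.002]
 [-0.001 -0.002 -1.   ]]
```

```bash
python3 -m jog '[[[0,-0.009,0,0,-0.131,0],[0,-0.009,0,0,-0.131,0],[0,-0.009,0,0,-0.131,0],[0,-0.009,0,0,-0.131,0],[0,-0.009,0,0,-0.131,0],[0,-0.009,0,0,-0.131,0],[0,0,0,0,0,0]]]'
python3 -c "
from h import *
g=get_state();print(g['q'].round(3),R.from_quat(g['eef_rot']).as_matrix().round(3))"
```

```text
clock: 3.2
tool_pos: [0.3679, -0.2448, 0.3688]
eef_rot: [0.208, 0.932, -0.047, 0.295]
contact_force: [0.5, -0.5, -0.4]
opening: 0.005
finger_force: 0.0
[ 0.932  0.097 -0.412  2.381 -0.614  0.087  2.263] [[-0.74   0.414  0.53 ]
 [ 0.359  0.909 -0.21 ]
 [-0.569  0.035 -0.822]]
```

```bash
cat > fk.py <<'E'
from h import *
import itertools
D=[([-1.09417,0.68991,-0.19456,1.56621,0.15731,0.90248,-0.21514],[.26759,.56421,.23799],[.21957,.975596,-.00079,-.00013]),
([0.496,0.288,-0.1,1.927,0.038,0.928,1.497],[.3779,-.2202,.3538],[.224,.975,-.001,0]),
([0.932,0.097,-0.412,2.381,-0.614,0.087,2.263],[.3679,-.2448,.3688],[.208,.932,-.047,.295])]
E=lambda a,t:R.from_euler(a,t)
def rots(q,s):
    r=R.identity();o=[]
    for a,t,k in zip('zyzyzyz',q,s): r=r*E(a,k*t);o.append(r)
    return o
best=[]
for s in itertools.product([1,-1],repeat=7):
    C=[rots(q,s)[6].inv()*R.from_quat(o) for q,p,o in D]
    best.append((sum((C[0].inv()*c).magnitude() for c in C[1:]),s,C[0]))
best.sort(key=lambda b:b[0]);_,s,C=best[0]
def basis(q):
    o=rots(q,s);x=[1,0,0];z=[0,0,1]
    return np.c_[z,o[1].apply(z),o[1].apply(x),o[3].apply(z),o[3].apply(x),o[6].apply(z)]
L=np.linalg.lstsq(np.vstack([basis(q) for q,p,o in D]),np.hstack([p for q,p,o in D]),rcond=None)
def fk(q): return basis(q)@L[0],rots(q,s)[6]*C
if __name__=='__main__':
    for b in best[:3]:print(b[0],b[1],b[2].as_rotvec().round(3))
    print(L[0].round(3)); print([(fk(q)[0]-p).round(4) for q,p,o in D])
E
python3 fk.py
```

```text
0.0015787647431210377 (-1, 1, -1, 1, -1, 1, -1) [-0.    -0.     1.571]
0.4580407533187734 (1, 1, 1, 1, 1, 1, 1) [ 0.002 -0.002 -0.685]
0.9387734777017804 (-1, 1, 1, 1, -1, 1, -1) [-0.193  0.18   1.262]
[-0.113  0.562  0.056  0.1   -0.232  0.172]
[array([ 0.0016, -0.0011, -0.0073]), array([0.0105, 0.0295, 0.0102]), array([-0.0004, -0.0038, -0.0029])]
```

```bash
cat > t.py <<'E'
import fk;from fk import *
names=['base z','a','ax','b','bx','t','5x','base x','o0x','1y','3y','5y']
def full(q):
    o=rots(q,s);x=[1,0,0];z=[0,0,1];y=[0,1,0]
    return np.c_[z,o[1].apply(z),o[1].apply(x),o[3].apply(z),o[3].apply(x),o[6].apply(z),o[5].apply(x),x,o[0].apply(x),o[1].apply(y),o[3].apply(y),o[5].apply(y)]
A=np.vstack([full(q) for q,p,o in D]);P=np.hstack([p for q,p,o in D])
for idx in [[0,1,3,5],[0,1,3,5,6],[0,1,3,5,8],[0,1,3,5,7],[0,1,3,5,9],[0,1,3,5,10],[0,1,3,5,11],[0,1,2,3,4,5,6],[0,1,2,3,5],[0,1,3,4,5],[0,1,3,5,10,9]]:
    l=np.linalg.lstsq(A[:,idx],P,rcond=None)[0];print([names[i] for i in idx],l.round(3),np.abs(A[:,idx]@l-P).max().round(4))
E
python3 t.py
```

```text
['base z', 'a', 'b', 't'] [0.268 0.623 0.309 0.327] 0.0437
['base z', 'a', 'b', 't', '5x'] [ 0.265  0.591  0.284  0.317 -0.036] 0.0424
['base z', 'a', 'b', 't', 'o0x'] [0.205 0.559 0.193 0.28  0.121] 0.029
['base z', 'a', 'b', 't', 'base x'] [0.26  0.623 0.304 0.321 0.007] 0.0452
['base z', 'a', 'b', 't', '1y'] [ 0.36   0.565  0.349  0.34  -0.047] 0.0024
['base z', 'a', 'b', 't', '3y'] [ 0.338  0.562  0.343  0.316 -0.045] 0.0014
['base z', 'a', 'b', 't', '5y'] [ 0.368  0.574  0.332  0.364 -0.047] 0.0075
['base z', 'a', 'ax', 'b', 'bx', 't', '5x'] [-0.112  0.562  0.057  0.101 -0.232  0.172  0.001] 0.0294
['base z', 'a', 'ax', 'b', 't'] [0.264 0.562 0.074 0.266 0.267] 0.0312
['base z', 'a', 'b', 'bx', 't'] [-0.171  0.606  0.104 -0.271  0.199] 0.0382
['base z', 'a', 'b', 't', '3y', '1y'] [ 0.346  0.563  0.345  0.325 -0.028 -0.018] 0.0002
```

```bash
cat > ik.py <<'E'
from fk import *
from t import full
from scipy.optimize import least_squares
idx=[0,1,3,5,10,9]
l=np.array([.346,.563,.345,.325,-.028,-.018])
fk=lambda q:(full(q)[:,idx]@l, rots(q,s)[6]*C)
lo=np.array([-3.01,-.46,-1.47,.13,-1,.04,-2.66])+.06;hi=np.array([3.01,2.08,1.51,2.56,4.14,2.09,2.66])-.06
psi=np.radians(-24.47)
hx=np.array([np.cos(psi),np.sin(psi),0]);hy=np.array([-np.sin(psi),np.cos(psi),0]);hz=np.array([0,0,1.])
def Rt(phi,flip=1):  # phi: tilt of tool from straight down toward hood +x
    z=np.sin(phi)*hx-np.cos(phi)*hz;y=hy*flip;return R.from_matrix(np.c_[np.cross(y,z),y,z])
def ik(p,r,q0,w=.01):
    f=lambda q:np.r_[(fk(q)[0]-p)*10,(r.inv()*fk(q)[1]).as_rotvec()*3,w*(q-q0)]
    o=least_squares(f,np.clip(q0,lo,hi),bounds=(lo,hi));return o.x,np.abs(f(o.x)[:6]).max()
E
python3 - <<'E'
from ik import *
e=np.array([.484,-.327,.155]);rng=np.random.default_rng(0)
u=.5*hx+.866*hz
qs=np.array(D[2][0])
for phi in (35,45,55):
  for fl in (1,-1):
    sols=[]
    for k in range(25):
      q,er=ik(e+.0*u,Rt(np.radians(phi),fl),rng.uniform(lo,hi),.001)
      if er<.02:
        q2,er2=ik(e+.085*u,Rt(np.radians(phi),fl),q); sols.append((np.abs(q-qs).max(),q,er2))
    sols.sort(key=lambda a:a[0])
    for a in sols[:3]: print(phi,fl,a[0].round(2),a[1].round(2),round(a[2],3))
E
```

```text
['base z', 'a', 'b', 't'] [0.268 0.623 0.309 0.327] 0.0437
['base z', 'a', 'b', 't', '5x'] [ 0.265  0.591  0.284  0.317 -0.036] 0.0424
['base z', 'a', 'b', 't', 'o0x'] [0.205 0.559 0.193 0.28  0.121] 0.029
['base z', 'a', 'b', 't', 'base x'] [0.26  0.623 0.304 0.321 0.007] 0.0452
['base z', 'a', 'b', 't', '1y'] [ 0.36   0.565  0.349  0.34  -0.047] 0.0024
['base z', 'a', 'b', 't', '3y'] [ 0.338  0.562  0.343  0.316 -0.045] 0.0014
['base z', 'a', 'b', 't', '5y'] [ 0.368  0.574  0.332  0.364 -0.047] 0.0075
['base z', 'a', 'ax', 'b', 'bx', 't', '5x'] [-0.112  0.562  0.057  0.101 -0.232  0.172  0.001] 0.0294
['base z', 'a', 'ax', 'b', 't'] [0.264 0.562 0.074 0.266 0.267] 0.0312
['base z', 'a', 'b', 'bx', 't'] [-0.171  0.606  0.104 -0.271  0.199] 0.0382
['base z', 'a', 'b', 't', '3y', '1y'] [ 0.346  0.563  0.345  0.325 -0.028 -0.018] 0.0002
35 1 2.62 [ 1.28  1.14 -1.41  2.31  2.01  1.14 -0.08] 0.0
35 1 2.62 [ 1.28  1.14 -1.41  2.31  2.01  1.14 -0.08] 0.0
35 1 2.63 [ 1.28  1.14 -1.4   2.31  2.01  1.13 -0.09] 0.0
35 -1 2.96 [ 1.06  0.85 -0.83  2.32  2.35  0.69  2.6 ] 0.0
35 -1 2.96 [ 1.06  0.85 -0.83  2.32  2.35  0.69  2.6 ] 0.0
35 -1 3.24 [ 0.9   0.77 -0.55  2.33  2.62  0.57  2.28] 0.0
45 1 2.9 [ 1.27  1.23 -1.41  2.45  2.29  1.31 -0.25] 0.0
45 1 2.9 [ 1.27  1.23 -1.41  2.45  2.29  1.31 -0.25] 0.0
45 1 2.92 [ 1.27  1.22 -1.39  2.45  2.3   1.29 -0.27] 0.0
45 -1 3.1 [ 1.17  1.04 -1.08  2.45  2.48  1.1   2.6 ] 0.0
45 -1 3.2 [ 1.1   0.98 -0.93  2.46  2.58  1.03  2.46] 0.0
45 -1 3.4 [ 0.96  0.89 -0.66  2.46  2.78  0.95  2.2 ] 0.0
```

```bash
sed -i 's/^for idx in .*/for idx in []:/' t.py; cat > plan.py <<'E'
from ik import *
def rows(qs):
    P=[fk(q) for q in qs];out=[]
    for (p,r),(p2,r2) in zip(P,P[1:]): out.append(np.r_[r.inv().apply(p2-p),(r.inv()*r2).as_rotvec()])
    return np.array(out),P
E
python3 - <<'E'
from plan import *
e=np.array([.484,-.327,.155])
qa=np.array(get_state()['q'])
for fl,seed in((1,[.8,.8,-.4,2.4,2.8,.9,-.8]),(-1,[.8,.8,-.4,2.4,2.8,.9,2.2])):
  for phi in (40,45,50):
    print(fl,phi,[x.round(2) if np.ndim(x) else round(x,3) for x in ik(e-.08*hx+.04*hz,Rt(np.radians(phi),fl),np.array(seed))])
qh,_=ik(e-.08*hx+.04*hz,Rt(np.radians(45),1),np.array([.8,.8,-.4,2.4,2.8,.9,-.8]))
# waypoints
m1=qa.copy();m1[5]=.45;m1[4]=.3;m1[6]=qa[6]+qa[4]-.3;m1[3]=2.2
m2=(m1+qh)/2;m2[5]=.55
from scipy.interpolate import PchipInterpolator
f=PchipInterpolator([0,.25,.6,1],np.array([qa,m1,m2,qh]))
qs=f(np.linspace(0,1,25));r,P=rows(qs)
np.save('qs.npy',qs)
print(qs[::4].round(2))
print(np.array([np.r_[p,o.as_matrix()[:,2]] for p,o in P[::4]]).round(2))
print(np.degrees(np.linalg.norm(r[:,3:],axis=1)).max(),np.abs(np.diff(qs,axis=0)).max(0).round(2))
print(r.round(3).tolist())
E
```

```text
1 40 [array([ 1.35,  0.98, -1.41,  2.5 ,  2.06,  1.06, -0.28]), np.float64(0.124)]
1 45 [array([ 1.37,  1.  , -1.41,  2.5 ,  2.14,  1.06, -0.29]), np.float64(0.237)]
1 50 [array([ 1.4 ,  1.03, -1.41,  2.5 ,  2.23,  1.06, -0.28]), np.float64(0.336)]
-1 40 [array([ 1.23,  0.8 , -1.07,  2.5 ,  2.32,  0.81,  2.6 ]), np.float64(0.13)]
-1 45 [array([ 1.27,  0.83, -1.1 ,  2.5 ,  2.38,  0.84,  2.6 ]), np.float64(0.243)]
-1 50 [array([ 1.31,  0.88, -1.12,  2.5 ,  2.46,  0.87,  2.6 ]), np.float64(0.341)]
[[ 0.93  0.1  -0.41  2.38 -0.61  0.09  2.26]
 [ 0.93  0.1  -0.41  2.22  0.02  0.37  1.61]
 [ 0.95  0.14 -0.46  2.22  0.54  0.48  1.13]
 [ 1.08  0.4  -0.74  2.3   0.98  0.52  0.75]
 [ 1.19  0.63 -1.    2.38  1.38  0.59  0.39]
 [ 1.28  0.82 -1.21  2.44  1.77  0.78  0.04]
 [ 1.37  1.   -1.41  2.5   2.14  1.06 -0.29]]
[[ 0.37 -0.24  0.37  0.53 -0.21 -0.82]
 [ 0.36 -0.26  0.38  0.39 -0.2  -0.9 ]
 [ 0.32 -0.31  0.36  0.23 -0.33 -0.92]
 [ 0.32 -0.29  0.26  0.14 -0.23 -0.96]
 [ 0.33 -0.27  0.19  0.19 -0.14 -0.97]
 [ 0.37 -0.28  0.17  0.34 -0.16 -0.93]
 [ 0.43 -0.31  0.2   0.6  -0.24 -0.76]]
6.11311263
[... 449 characters left out ...]
029], [0.01, 0.008, 0.024, -0.009, 0.037, -0.036], [0.01, 0.012, 0.024, -0.024, 0.033, -0.04], [0.009, 0.014, 0.023, -0.034, 0.025, -0.039], [0.006, 0.014, 0.02, -0.037, 0.013, -0.034], [0.003, 0.011, 0.017, -0.031, -0.0, -0.026], [-0.001, 0.006, 0.013, -0.019, -0.013, -0.017], [-0.002, 0.004, 0.011, -0.014, -0.019, -0.013], [-0.004, 0.003, 0.01, -0.01, -0.027, -0.008], [-0.006, 0.001, 0.008, -0.006, -0.036, -0.002], [-0.009, -0.0, 0.007, -0.003, -0.046, 0.005], [-0.012, -0.001, 0.006, -0.001, -0.056, 0.013], [-0.015, -0.002, 0.004, -0.0, -0.066, 0.022], [-0.017, -0.003, 0.003, -0.0, -0.076, 0.032], [-0.02, -0.003, 0.001, -0.001, -0.085, 0.043], [-0.023, -0.004, -0.0, -0.003, -0.092, 0.053]]
```

```bash
python3 - <<'E'
from plan import *
e=np.array([.484,-.327,.155]);u=.5*hx+.866*hz
for phi in (30,35):
 for fl in (1,-1):
  for q3 in (-1.,-.5,0,.5):
   q=np.array([.7,.7,q3,2.3,2.6,.6,-.8 if fl==1 else 2.2])
   for n,p in (('A',e-.05*hx+.05*hz),('B',e-.05*hx-.03*hz),('C',e-.005*hz+.01*hx),('E',e+.09*u)):
    q,er=ik(p,Rt(np.radians(phi),fl),q); print(phi,fl,n,q.round(2),er.round(3)) if n in 'AE' or er>.02 else 0
E
```

```text
30 1 A [ 0.92  0.59 -0.54  2.35  2.4   0.36 -0.69] 0.0
30 1 E [ 0.71  0.58 -0.27  2.07  1.78  0.1  -0.09] 0.001
30 1 A [ 0.86  0.58 -0.45  2.35  2.54  0.33 -0.83] 0.0
30 1 E [ 0.71  0.58 -0.27  2.07  1.78  0.1  -0.09] 0.001
30 1 A [ 0.81  0.57 -0.38  2.35  2.66  0.31 -0.95] 0.0
30 1 E [ 0.71  0.58 -0.27  2.07  1.78  0.1  -0.09] 0.001
30 1 A [ 0.77  0.57 -0.32  2.35  2.77  0.3  -1.06] 0.0
30 1 E [ 0.71  0.58 -0.27  2.07  1.78  0.1  -0.09] 0.001
30 -1 A [ 0.89  0.59 -0.5   2.35  2.46  0.34  2.39] 0.0
30 -1 E [ 0.68  0.58 -0.23  2.1   2.23  0.1   2.6 ] 0.047
30 -1 A [ 0.83  0.58 -0.41  2.35  2.6   0.32  2.25] 0.0
30 -1 E [ 0.68  0.58 -0.23  2.1   2.23  0.1   2.6 ] 0.047
30 -1 A [ 0.79  0.57 -0.35  2.35  2.72  0.3   2.13] 0.0
30 -1 E [ 0.68  0.58 -0.23  2.1   2.23  0.1   2.6 ] 0.047
30 -1 A [ 0.75  0.56 -0.29  2.35  2.83  0.3   2.02] 0.0
30 -1 E [ 0.68  0.58 -0.23  2.1   2.23  0.1   2.6 ] 0.047
35 1 A [ 1.01  0.65 -0.69  2.42  2.49  0.55 -0.76] 0.0
35 1 E [ 0.83  0.6  -0.44  2.15  2.36  0.26 -0.64] 0.0
35 1 A [ 0.93  0.62 -0.57  2.43  2.64  0.52 -0.91] 0.0
35 1 E [ 0.77  0.59 -0.35  2.15  2.54  0.23 -0.83] 0.0
35 1 A [ 0.86  0.61 -0.45  2.43  2.77  0.5  -1.05] 0.0
35 1 E [ 0.73  0.59 -0.28  2.15  2.7   0.21 -1.  ] 0.0
35 1 A [ 0.79  0.6  -0.34  2.43  2.91  0.48 -1.19] 0.0
35 1 E [ 0.69  0.58 -0.22  2.15  2.85  0.2  -1.16] 0.0
35 -1 A [ 0.99  0.64 -0.65  2.42  2.54  0.54  2.33] 0.0
35 -1 E [ 0.81  0.6  -0.41  2.15  2.42  0.25  2.44] 0.0
35 -1 A [ 0.91  0.62 -0.53  2.43  2.68  0.51  2.18] 0.0
35 -1 E [ 0.75  0.59 -0.32  2.15  2.6   0.22  2.25] 0.0
35 -1 A [ 0.84  0.6  -0.41  2.43  2.82  0.49  2.04] 0.0
35 -1 E [ 0.71  0.59 -0.26  2.15  2.76  0.21  2.09] 0.0
35 -1 A [ 0.77  0.59 -0.3   2.43  2.96  0.48  1.9 ] 0.0
35 -1 E [ 0.68  0.58 -0.2   2.16  2.91  0.2   1.93] 0.0
```

```bash
python3 - <<'E'
from plan import *
from scipy.interpolate import PchipInterpolator
e=np.array([.484,-.327,.155])
qa=np.array(get_state()['q'])
qh,er=ik(e-.05*hx+.05*hz,Rt(np.radians(35),1),np.array([.7,.7,-.5,2.3,2.6,.6,-.8]))
k=lambda t,q5,q6:np.r_[(qa+t*(qh-qa))[:4],q5,q6,(qa+t*(qh-qa))[6]+(qa+t*(qh-qa))[4]-q5]
W=np.array([qa,k(.2,.1,.4),k(.6,1.4,.45),qh])
qs=PchipInterpolator([0,5,14,22],W)(np.arange(23));r,P=rows(qs)
np.save('qs.npy',qs)
print(qs[::4].round(2))
print(np.array([np.r_[p,o.as_matrix()[:,2]] for p,o in P[::4]]).round(2))
print(np.degrees(np.linalg.norm(r[:,3:],axis=1)).max(),np.abs(np.diff(qs,axis=0)).max(0).round(2))
for x in r.round(3).tolist():print(x)
E
```

```text
[[ 0.93  0.1  -0.41  2.38 -0.61  0.09  2.26]
 [ 0.93  0.18 -0.44  2.39 -0.04  0.37  1.7 ]
 [ 0.93  0.27 -0.46  2.4   0.53  0.42  1.14]
 [ 0.93  0.36 -0.49  2.4   1.1   0.44  0.58]
 [ 0.93  0.46 -0.52  2.41  1.7   0.46  0.  ]
 [ 0.93  0.57 -0.55  2.42  2.32  0.5  -0.6 ]]
[[ 0.37 -0.24  0.37  0.53 -0.21 -0.82]
 [ 0.29 -0.2   0.3   0.23 -0.02 -0.97]
 [ 0.25 -0.25  0.26  0.07 -0.14 -0.99]
 [ 0.26 -0.3   0.25  0.07 -0.28 -0.96]
 [ 0.31 -0.34  0.23  0.19 -0.37 -0.91]
 [ 0.4  -0.33  0.21  0.41 -0.33 -0.85]]
6.19402233881387 [0.   0.03 0.01 0.   0.16 0.08 0.15]
[0.031, 0.013, 0.006, -0.046, 0.098, -0.0]
[0.033, 0.006, 0.005, -0.023, 0.105, 0.001]
[0.03, -0.003, 0.006, 0.002, 0.099, 0.003]
[0.024, -0.01, 0.006, 0.025, 0.081, 0.004]
[0.013, -0.015, 0.007, 0.039, 0.05, 0.005]
[0.005, -0.016, 0.007, 0.044, 0.026, 0.004]
[0.002, -0.016, 0.007, 0.045, 0.016, 0.003]
[-0.002, -0.015, 0.007, 0.043, 0.006, 0.003]
[-0.005, -0.013, 0.007, 0.041, -0.003, 0.002]
[-0.007, -0.012, 0.008, 0.037, -0.012, 0.001]
[-0.009, -0.01, 0.008, 0.032, -0.019, 0.001]
[-0.011, -0.008, 0.008, 0.026, -0.026, 0.001]
[-0.013, -0.005, 0.008, 0.019, -0.032, 0.001]
[-0.014, -0.003, 0.008, 0.013, -0.037, 0.002]
[-0.015, 0.0, 0.008, 0.005, -0.042, 0.003]
[-0.016, 0.003, 0.008, -0.005, -0.045, 0.004]
[-0.016, 0.007, 0.008, -0.015, -0.048, 0.006]
[-0.016, 0.01, 0.008, -0.026, -0.049, 0.008]
[-0.015, 0.014, 0.008, -0.037, -0.048, 0.01]
[-0.013, 0.017, 0.008, -0.048, -0.045, 0.013]
[-0.011, 0.02, 0.008, -0.059, -0.041, 0.016]
[-0.009, 0.023, 0.008, -0.07, -0.035, 0.019]
```

```bash
python3 -m jog '[[[0.031,0.013,0.004,-0.046,0.098,0],[0.033,0.006,0.004,-0.023,0.105,0],[0.03,-0.003,0.004,0.002,0.099,0.003],[0.024,-0.01,0.004,0.025,0.081,0.004],[0.013,-0.015,0.004,0.039,0.05,0.005],[0.005,-0.016,0.004,0.044,0.026,0.004],[0.002,-0.016,0.004,0.045,0.016,0.003],[-0.002,-0.015,0.004,0.043,0.006,0.003],[0,0,0,0,0,0]]]'
python3 -c "
from h import *
g=get_state();print(g['q'].round(3),R.from_quat(g['eef_rot']).as_matrix().round(3)[:,2],np.load('qs.npy')[8].round(3))"
```

```text
clock: 4.32
tool_pos: [0.2447, -0.2477, 0.2814]
eef_rot: [0.217, 0.973, -0.062, 0.05]
contact_force: [-0.0, -0.3, -0.8]
opening: 0.005
finger_force: 0.0
[0.48  0.21  0.13  2.391 0.127 0.405 1.624] [ 0.071 -0.142 -0.987] [ 0.933  0.27  -0.463  2.396  0.529  0.423  1.145]
```

```bash
python3 -m jog '[[[-0.005,-0.013,0.005,0.041,-0.003,0.002],[-0.007,-0.012,0.005,0.037,-0.012,0.001],[-0.009,-0.01,0.005,0.032,-0.019,0.001],[-0.011,-0.008,0.005,0.026,-0.026,0.001],[-0.013,-0.005,0.005,0.019,-0.032,0.001],[-0.014,-0.003,0.005,0.013,-0.037,0.002],[0,0,0,0,0,0]]]'
python3 -c "
from h import *
g=get_state();print(g['q'].round(3),R.from_quat(g['eef_rot']).as_matrix().round(3)[:,2],np.load('qs.npy')[14].round(3))"
```

```text
clock: 5.2
tool_pos: [0.2773, -0.3235, 0.2704]
eef_rot: [0.217, 0.959, -0.156, 0.095]
contact_force: [-0.4, 0.3, 0.2]
opening: 0.006
finger_force: 0.0
[0.262 0.329 0.444 2.404 0.441 0.143 1.359] [ 0.113 -0.341 -0.933] [ 0.933  0.413 -0.504  2.408  1.4    0.45   0.294]
```

```bash
cat > sim.py <<'E'
from plan import *
LO=np.array([-3.01,-.46,-1.47,.13,-1,.04,-2.66])+.02;HI=np.array([3.01,2.08,1.51,2.56,4.14,2.09,2.66])-.02
def sim(q,rs,sub=6):
    q=np.array(q,float);p,r=fk(q);T=[q]
    for d in rs:
        p2=p+r.apply(d[:3]);r2=r*R.from_rotvec(d[3:])
        for k in range(1,sub+1):
            pk=p+(p2-p)*k/sub;rk=r*R.from_rotvec(np.array(d[3:])*k/sub)
            f=lambda x:np.r_[(fk(x)[0]-pk)*10,(rk.inv()*fk(x)[1]).as_rotvec()*3,.003*(x-q)]
            q=least_squares(f,np.clip(q,LO+1e-6,HI-1e-6),bounds=(LO,HI)).x
        p,r=p2,r2
        T.append(q)
    return np.array(T)
E
python3 - <<'E'
from sim import *
qs=np.load('qs.npy');r,_=rows(qs)
T=sim(qs[0],r);print(T[8].round(2),T[14].round(2),T[22].round(2))
T=sim(get_state()['q'],r[14:]);print(T[::2].round(2))
E
```

```text
[0.47 0.25 0.14 2.41 0.12 0.34 1.62] [0.33 0.42 0.36 2.44 1.41 0.06 0.36] [ 1.02  0.65 -0.71  2.42  2.47  0.56 -0.74]
[[ 0.26  0.33  0.44  2.4   0.44  0.14  1.36]
 [ 0.4   0.36  0.25  2.41  1.59  0.11  0.18]
 [ 0.72  0.4  -0.21  2.4   2.02  0.27 -0.29]
 [ 0.91  0.47 -0.49  2.4   2.25  0.38 -0.53]
 [ 1.04  0.56 -0.71  2.41  2.41  0.45 -0.7 ]]
```

```bash
python3 -m jog '[[[-0.005,0,0.002,0.002,-0.014,0.001],[-0.005,0,0.002,0.002,-0.014,0.001],[-0.005,0,0.002,0.001,-0.014,0.001],[-0.005,0.001,0.002,-0.001,-0.015,0.001],[-0.005,0.001,0.002,-0.002,-0.015,0.001],[-0.006,0.001,0.002,-0.002,-0.015,0.002],[-0.008,0.003,0.002,-0.007,-0.024,0.003],[-0.008,0.004,0.002,-0.008,-0.024,0.003],[0,0,0,0,0,0]]]'
python3 -c "
from h import *
g=get_state();print(g['q'].round(3),R.from_quat(g['eef_rot']).as_matrix().round(3)[:,2],np.load('qs.npy')[17].round(3))"
```

```text
clock: 6.32
tool_pos: [0.3229, -0.3395, 0.2737]
eef_rot: [0.213, 0.952, -0.161, 0.153]
contact_force: [1.0, 0.9, -0.5]
opening: 0.006
finger_force: 0.0
[0.316 0.352 0.37  2.386 1.355 0.043 0.424] [ 0.222 -0.372 -0.901] [ 0.933  0.49  -0.527  2.414  1.854  0.472 -0.149]
```

```bash
cat >> sim.py <<'E'
def go(p,r,n,show=True):
    g=get_state();q=g['q'];r0=R.from_quat(g['eef_rot']);dp=r0.inv().apply(np.array(p)-g['tool_pos']);rv=(r0.inv()*r).as_rotvec()
    # constant world line, constant turn
    rs=[];
    for k in range(n):
        rk=r0*R.from_rotvec(rv*k/n);rs.append(np.r_[rk.inv().apply((np.array(p)-g['tool_pos'])/n),rv/n])
    rs=np.array(rs)
    T=sim(q,rs)
    print(T[::max(1,n//4)].round(2),np.abs(np.diff(T,axis=0)).max(0).round(2));print(rs.round(4).tolist())
E
python3 - <<'E'
from sim import *
e=np.array([.484,-.327,.155])
go(e-.055*hx+.08*hz,Rt(np.radians(36)),10)
E
```

```text
[[ 0.32  0.35  0.37  2.39  1.36  0.04  0.42]
 [ 0.63  0.36 -0.08  2.39  1.86  0.17 -0.12]
 [ 0.82  0.4  -0.34  2.39  2.06  0.26 -0.34]
 [ 0.94  0.45 -0.53  2.4   2.2   0.34 -0.5 ]
 [ 1.02  0.52 -0.67  2.41  2.32  0.43 -0.61]
 [ 1.07  0.59 -0.77  2.42  2.41  0.51 -0.69]] [0.19 0.04 0.27 0.   0.35 0.08 0.38]
[[-0.0069, 0.009, 0.0046, -0.0243, -0.0255, 0.0066], [-0.0068, 0.0089, 0.005, -0.0243, -0.0255, 0.0066], [-0.0066, 0.0088, 0.0054, -0.0243, -0.0255, 0.0066], [-0.0064, 0.0088, 0.0058, -0.0243, -0.0255, 0.0066], [-0.0062, 0.0086, 0.0062, -0.0243, -0.0255, 0.0066], [-0.0059, 0.0085, 0.0065, -0.0243, -0.0255, 0.0066], [-0.0057, 0.0084, 0.0069, -0.0243, -0.0255, 0.0066], [-0.0055, 0.0083, 0.0072, -0.0243, -0.0255, 0.0066], [-0.0052, 0.0081, 0.0076, -0.0243, -0.0255, 0.0066], [-0.005, 0.008, 0.0079, -0.0243, -0.0255, 0.0066]]
```

```bash
python3 -m jog '[[[-0.0034,0.0045,0.0023,-0.012,-0.0127,0.0033],[-0.0034,0.0045,0.0024,-0.012,-0.0127,0.0033],[-0.0068,0.009,0.005,-0.0243,-0.0255,0.0066],[-0.0066,0.0088,0.0054,-0.0243,-0.0255,0.0066],[-0.0064,0.0088,0.0058,-0.0243,-0.0255,0.0066],[-0.0062,0.0086,0.0062,-0.0243,-0.0255,0.0066],[-0.006,0.0085,0.0065,-0.0243,-0.0255,0.0066],[-0.0057,0.0084,0.0069,-0.0243,-0.0255,0.0066],[-0.0055,0.0083,0.0072,-0.0243,-0.0255,0.0066],[-0.0052,0.008,0.0076,-0.0243,-0.0255,0.0066],[-0.005,0.008,0.0079,-0.0243,-0.0255,0.0066],[0,0,0,0,0,0]]]'
python3 - <<'E'
from sim import *
g=get_state();print(g['q'].round(3),R.from_quat(g['eef_rot']).as_matrix().round(3)[:,2])
e=np.array([.484,-.327,.155])
print('z,y target',Rt(np.radians(36)).as_matrix().round(3))
go(e-.05*hx-.03*hz,Rt(np.radians(38)),6)
E
```

```text
clock: 7.82
tool_pos: [0.4313, -0.3052, 0.2336]
eef_rot: [0.203, 0.93, -0.067, 0.298]
contact_force: [0.7, 0.9, 0.1]
opening: 0.004
finger_force: 0.0
[ 1.065  0.586 -0.752  2.419  2.407  0.506 -0.689] [ 0.527 -0.246 -0.813]
z,y target [[-0.736  0.414  0.535]
 [ 0.335  0.91  -0.243]
 [-0.588 -0.    -0.809]]
[[ 1.06  0.59 -0.75  2.42  2.41  0.51 -0.69]
 [ 1.06  0.65 -0.77  2.44  2.44  0.59 -0.72]
 [ 1.06  0.71 -0.79  2.46  2.48  0.67 -0.74]
 [ 1.05  0.77 -0.79  2.48  2.51  0.75 -0.76]
 [ 1.05  0.83 -0.8   2.5   2.55  0.83 -0.77]
 [ 1.04  0.89 -0.79  2.51  2.58  0.9  -0.78]
 [ 1.03  0.95 -0.79  2.52  2.61  0.97 -0.79]] [0.01 0.06 0.02 0.02 0.04 0.08 0.03]
[[0.0096, 0.0004, 0.0154, -0.0008, -0.0071, -0.0001], [0.0097, 0.0004, 0.0153, -0.0008, -0.0071, -0.0001], [0.0098, 0.0004, 0.0153, -0.0008, -0.0071, -0.0001], [0.0099, 0.0004, 0.0152, -0.0008, -0.0071, -0.0001], [0.01, 0.0004, 0.0151, -0.0008, -0.0071, -0.0001], [0.0101, 0.0003, 0.0151, -0.0008, -0.0071, -0.0001]]
```

```bash
python3 -m jog '[[[0.0096,0.0004,0.0154,-0.001,-0.007,0],[0.0097,0.0004,0.0153,-0.001,-0.007,0],[0.0098,0.0004,0.0153,-0.001,-0.007,0],[0.0099,0.0004,0.0152,-0.001,-0.007,0],[0.01,0.0004,0.0151,-0.001,-0.007,0],[0.0103,0.0003,0.0155,-0.001,-0.007,0],[0,0,0,0,0,0]]]'
python3 - <<'E'
from sim import *
snap('scene','s1.png');snap('top','t1.png')
g=get_state();print(g['q'].round(3),R.from_quat(g['eef_rot']).as_matrix().round(3)[:,2])
a=cv2.imread('pics/s1.png')[140:290,210:390];b=cv2.imread('pics/t1.png')[90:240,240:420]
cv2.imwrite('pics/c3.png',np.hstack([cv2.resize(x,(400,333),interpolation=cv2.INTER_CUBIC) for x in(a,b)]))
e=np.array([.484,-.327,.155])
go(e+.005*hx-.032*hz,Rt(np.radians(38)),4)
E
```

```text
clock: 8.7
tool_pos: [0.4388, -0.3063, 0.1242]
eef_rot: [0.2, 0.924, -0.069, 0.317]
contact_force: [-0.1, 0.9, -0.1]
opening: 0.002
finger_force: 0.0
[ 1.032  0.947 -0.793  2.52   2.607  0.969 -0.788] [ 0.562 -0.255 -0.787]
[[ 1.03  0.95 -0.79  2.52  2.61  0.97 -0.79]
 [ 1.03  0.94 -0.78  2.48  2.6   0.93 -0.77]
 [ 1.02  0.94 -0.78  2.44  2.59  0.89 -0.75]
 [ 1.02  0.94 -0.77  2.4   2.58  0.86 -0.74]
 [ 1.01  0.93 -0.76  2.36  2.57  0.82 -0.72]] [0.01 0.01 0.01 0.04 0.01 0.04 0.02]
[[-0.0101, -0.0001, 0.0089, 0.0001, 0.0005, 0.0003], [-0.0101, -0.0001, 0.0089, 0.0001, 0.0005, 0.0003], [-0.0101, -0.0001, 0.0089, 0.0001, 0.0005, 0.0003], [-0.0101, -0.0001, 0.0089, 0.0001, 0.0005, 0.0003]]
```

View pics/c3.png

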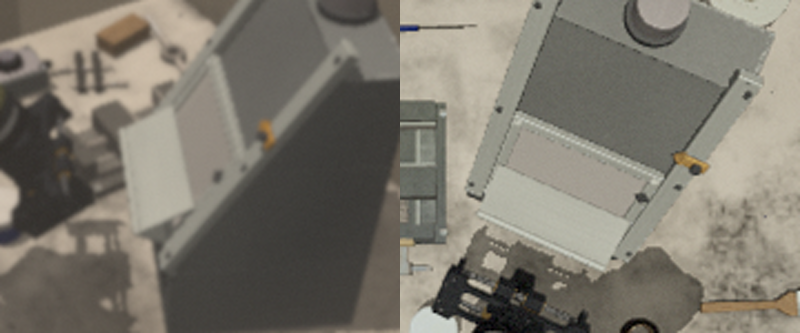

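The gripper is just in front of the lip's middle, at crop position (510,290) in the top view. It touches nothing, and the clip and pointer are visible in both views. I'll move the fingertips forward under the lip.

```bash
python3 -m jog '[[[-0.0101,0,0.0089,0,0,0],[-0.0101,0,0.0089,0,0,0],[-0.0101,0,0.0089,0,0,0],[-0.0101,0,0.0089,0,0,0],[0,0,0,0,0,0]]]'
python3 - <<'E'
from sim import *
g=get_state();r=R.from_quat(g['eef_rot']);u=.5*hx+.866*hz
print('u tool',r.inv().apply(u).round(3),'hx',r.inv().apply(hx).round(3),'z',r.inv().apply(hz).round(3))
p=g['tool_pos'];go(p+.095*u,Rt(np.radians(38)),16)
E
```

```text
clock: 9.43
tool_pos: [0.4895, -0.3291, 0.1242]
eef_rot: [0.2, 0.923, -0.069, 0.321]
contact_force: [-0.2, -0.0, 0.7]
opening: 0.006
finger_force: 0.0
u tool [-0.929 -0.    -0.37 ] hx [-0.785 -0.001  0.62 ] z [-0.62  -0.    -0.785]
[[ 1.01  0.93 -0.76  2.37  2.57  0.83 -0.72]
 [ 1.    0.88 -0.75  2.32  2.53  0.74 -0.7 ]
 [ 1.    0.82 -0.73  2.28  2.48  0.65 -0.67]
 [ 0.98  0.77 -0.71  2.24  2.43  0.57 -0.63]
 [ 0.96  0.72 -0.67  2.19  2.37  0.48 -0.6 ]] [0.01 0.01 0.01 0.01 0.01 0.02 0.01]
[[-0.0055, -0.0, -0.0022, 0.0, 0.0003, 0.0], [-0.0055, -0.0, -0.0022, 0.0, 0.0003, 0.0], [-0.0055, -0.0, -0.0022, 0.0, 0.0003, 0.0], [-0.0055, -0.0, -0.0022, 0.0, 0.0003, 0.0], [-0.0055, -0.0, -0.0022, 0.0, 0.0003, 0.0], [-0.0055, -0.0, -0.0022, 0.0, 0.0003, 0.0], [-0.0055, -0.0, -0.0022, 0.0, 0.0003, 0.0], [-0.0055, -0.0, -0.0022, 0.0, 0.0003, 0.0], [-0.0055, -0.0, -0.0022, 0.0, 0.0003, 0.0], [-0.0055, -0.0, -0.0022, 0.0, 0.0003, 0.0], [-0.0055, -0.0, -0.0022, 0.0, 0.0003, 0.0], [-0.0055, -0.0, -0.0022, 0.0, 0.0003, 0.0], [-0.0055, -0.0, -0.0022, 0.0, 0.0003, 0.0], [-0.0055, -0.0, -0.0022, 0.0, 0.0003, 0.0], [-0.0055, -0.0, -0.0022, 0.0, 0.0003, 0.0], [-0.0055, -0.0, -0.0022, 0.0, 0.0003, 0.0]]
```

Contact first, with small steps along the travel.

```bash
for i in 1 2 3 4 5; do python3 -m jog '[[[-0.0028,0,-0.0011,0,0,0]]]' | grep -E 'tool_pos|force:'; done
```

```text
tool_pos: [0.4898, -0.3289, 0.1259]
contact_force: [-0.7, 0.2, -4.5]
finger_force: 2.0
tool_pos: [0.4902, -0.3291, 0.1273]
contact_force: [-1.2, 1.6, -5.3]
finger_force: 2.1
tool_pos: [0.4916, -0.3297, 0.1299]
contact_force: [-3.6, 1.3, -4.0]
finger_force: 2.6
tool_pos: [0.4932, -0.3304, 0.1327]
contact_force: [-4.7, 2.3, -2.9]
finger_force: 3.0
tool_pos: [0.4946, -0.3311, 0.1353]
contact_force: [-5.0, 1.8, -1.6]
finger_force: 3.0
```

```bash
python3 -m jog '[[[-0.0055,0,-0.0022,0,0,0],[-0.0055,0,-0.0022,0,0,0],[-0.0055,0,-0.0022,0,0,0],[-0.0055,0,-0.0022,0,0,0],[-0.0055,0,-0.0022,0,0,0],[-0.0055,0,-0.0022,0,0,0],[-0.0055,0,-0.0022,0,0,0],[-0.0055,0,-0.0022,0,0,0],[-0.0055,0,-0.0022,0,0,0],[0,0,0,0,0,0]]]'
python3 - <<'E'
from ik import *
S=snap('scene','s2.png');T=snap('top','t2.png')
f=lambda a,b:tri(S,(250+a[0]/5-.4,150+a[1]/5-.4),T,(260+b[0]/4.6-.4,90+b[1]/4.6-.4))
u=.5*hx+.866*hz
c,e1=f((400,222),(474,325));w,e2=f((288,356),(422,411));print(c,e1,w,e2,(c-w)@u,(c-w)@hy)
a=cv2.imread('pics/s2.png')[170:245,280:370];b=cv2.imread('pics/t2.png')[130:205,320:410]
cv2.imwrite('pics/c4.png',np.hstack([cv2.resize(x,(400,333),interpolation=cv2.INTER_CUBIC) for x in(a,b)]))
E
```

```text
clock: 11.3
tool_pos: [0.5194, -0.3425, 0.1824]
eef_rot: [0.2, 0.924, -0.069, 0.32]
contact_force: [-5.1, 1.4, 0.2]
opening: 0.01
finger_force: 2.2
[ 0.56666726 -0.46024392  0.31329131] 0.005467422318868506 [ 0.52608585 -0.44700452  0.23677392] 0.005448770069099687 0.08747420995381655 0.00475928485073674
```

View pics/c4.png

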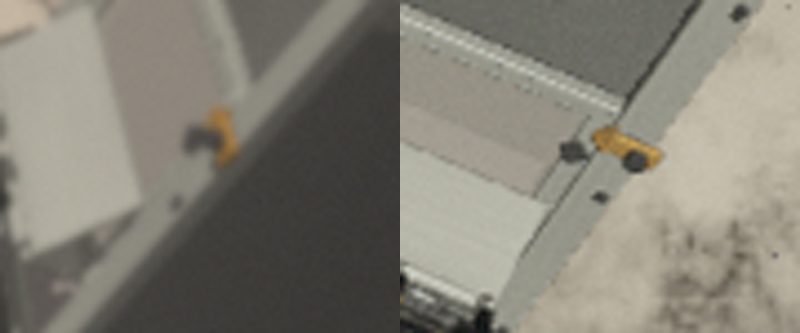

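The pointer, at crop position (571,152), is now just below the clip tip, at (594,136), in the top view. Next I'll measure the remaining gap with masks.

```bash
cat > gap.py <<'E'
from ik import *
from scipy import ndimage as nd
u=.5*hx+.866*hz
K=8
def blob(s,img,box,kind,dirw,P0):
    x0,y0,x1,y1=box;c=cv2.resize(img[y0:y1,x0:x1],None,fx=K,fy=K,interpolation=cv2.INTER_CUBIC)
    h=cv2.cvtColor(c,cv2.COLOR_BGR2HSV);
    m=(h[...,1]>110)&(h[...,0]>8)&(h[...,0]<30)&(h[...,2]>60) if kind=='o' else (h[...,2]<kind)
    lab,n=nd.label(m);sz=nd.sum(m,lab,range(1,n+1));
    if not n:return None
    ys,xs=np.nonzero(lab==1+np.argmax(sz))
    pts=np.c_[(xs+.5)/K-.5+x0,(ys+.5)/K-.5+y0]
    d=proj(s,[P0+dirw*.01])[0]-proj(s,[P0])[0];d/=np.linalg.norm(d)
    t=pts@d;tip=pts[t>t.max()-.5].mean(0)
    return pts.mean(0),tip,len(pts)/K/K
E
python3 - <<'E'
from gap import *
S=snap('scene');T=snap('top')
im=lambda f:cv2.imread('pics/'+f)
P0=np.array([.56,-.465,.305])
a=blob(S,im('scene0.png'),(318,188,340,212),'o',hy,P0);b=blob(T,im('top0.png'),(358,154,385,174),'o',hy,P0)
print(a,b)
c0,e0=tri(S,a[0],T,b[0]);c1,e1=tri(S,a[1],T,b[1]);print('clip',c0,e0,c1,e1)
for kS,kT in((85,70),(95,80),(105,90)):
  a=blob(S,im('scene0.png'),(303,213,313,225),kS,-hy,P0);b=blob(T,im('top0.png'),(343,173,355,186),kT,-hy,P0)
  print(a,b)
  if a and b:
    w0,f0=tri(S,a[0],T,b[0]);w1,f1=tri(S,a[1],T,b[1]);print('ptr',w0,f0,w1,f1,'gap c',(c0-w0)@u,(c1-w0)@u,'tips',(c1-w1)@u,'n',(c1-w0)@(-.866*hx+.5*hz))
E
```

```text
(array([329.9387169 , 199.82890382]), array([328.14648438, 194.47460938]), 40.125) (array([369.71653077, 162.29855997]), array([363.16203704, 159.66203704]), 59.40625)
clip [ 0.55916183 -0.47633291  0.31176213] 1.1318334137692274e-05 [ 0.56575848 -0.4602465   0.31306507] 0.00015143676260646153
(array([307.50986842, 219.17848441]), array([307.35054348, 220.79076087]), 8.015625) (array([348.25701697, 178.78818538]), array([350.85416667, 179.984375  ]), 11.96875)
ptr [ 0.52896998 -0.44043627  0.23466339] 0.0008798923537009028 [ 0.5248917  -0.4465039   0.23646529] 0.002072152300124762 gap c 0.08794198359532038 0.08874076148841843 tips 0.08777964882497097 n 0.003097455137799285
(array([307.52083333, 219.13383225]), array([307.42361111, 221.42638889]), 14.484375) (array([348.34940844, 178.78716564]), array([351.05178571, 180.11607143]), 15.1875)
ptr [ 0.52890044 -0.44059237  0.2349862 ] 0.0009361565828641078 [ 0.52468612 -0.44732768  0.23512978] 0.00212288318392161 gap c 0.08766174970944841 0.08846052760254647 tips 0.08885914013054629 n 0.0029372332166014217
(array([307.53060222, 219.10234989]), array([307.57112069, 221.79741379]), 21.859375) (array([348.41417101, 178.7985026 ]), array([351.25145349, 180.20203488]), 18.0)
ptr [ 0.52883348 -0.44070671  0.23522108] 0.0009416216909929371 [ 0.52459824 -0.44803673  0.23450369] 0.00197674424277363 gap c 0.08746513560949032 0.08826391350258839 tips 0.08929447661425814 n 0.002808029990187519
```

```bash
cat >> gap.py <<'E'
W0=np.array([.5289,-.4406,.2350])
def travel(T,f):
    """sash travel since the start, from the pointer's shift in the top view"""
    i0=cv2.imread('pics/top0.png');i1=cv2.imread('pics/'+f);out=[]
    g=proj(T,[W0])[0]
    for k in(70,80,90):
        b0=blob(T,i0,(343,173,355,186),k,-hy,W0)[0]
        best=None
        for s in np.arange(.04,.11,.002):
            c=np.round(b0+proj(T,[W0+s*u])[0]-g).astype(int)
            b=blob(T,i1,(c[0]-5,c[1]-5,c[0]+5,c[1]+6),k,-hy,W0)
            if b is None or not 6<b[2]<25: continue
            e=np.linalg.norm(b[0]-(b0+proj(T,[W0+s*u])[0]-g))
            if best is None or e<best[0]: best=(e,s,b[0])
        out.append(best)
        if best:
            dv=proj(T,[W0+(best[1]+.001)*u])[0]-proj(T,[W0+best[1]*u])[0];r=best[2]-(b0+proj(T,[W0+best[1]*u])[0]-g)
            print(k,best,'travel',best[1]+.001*(r@dv)/(dv@dv))
E
python3 -c "
from gap import *
travel(snap('top'),'t2.png');g=get_state();print(g['tool_pos'],g['contact_force'])"
```

```text
70 (np.float64(0.2581703688191972), np.float64(0.06600000000000003), array([358.62257543, 163.52020474])) travel 0.06677975443119094
80 (np.float64(0.3214869553292169), np.float64(0.06600000000000003), array([358.36672108, 163.82859142])) travel 0.06523805425355667
90 (np.float64(0.29907501858133545), np.float64(0.06600000000000003), array([358.45528846, 163.84548077])) travel 0.06526847397248557
[ 0.5195197  -0.34249572  0.18224635] [-4.80741614  1.29497728  0.38104225]
```

```bash
python3 -m jog '[[[-0.0037,0,-0.0015,0,0,0],[-0.0037,0,-0.0015,0,0,0],[-0.0037,0,-0.0015,0,0,0],[-0.0037,0,-0.0015,0,0,0],[-0.0037,0,-0.0015,0,0,0],[0,0,0,0,0,0],[0,0,0,0,0,0]]]'
python3 - <<'E'
from gap import *
T=snap('top','t3.png');S=snap('scene','s3.png');travel(T,'t3.png')
a=cv2.imread('pics/s3.png')[170:245,280:370];b=cv2.imread('pics/t3.png')[130:205,320:410]
cv2.imwrite('pics/c5.png',np.hstack([cv2.resize(x,(400,333),interpolation=cv2.INTER_CUBIC) for x in(a,b)]))
E
```

```text
clock: 12.42
tool_pos: [0.5288, -0.3467, 0.1998]
eef_rot: [0.2, 0.924, -0.069, 0.32]
contact_force: [-6.2, 1.6, 0.4]
opening: 0.006
finger_force: 2.4
70 (np.float64(4.545308504055037), np.float64(0.10000000000000006), array([361.17974806, 158.47884367])) travel 0.08574424321612305
80 (np.float64(0.7366421072752171), np.float64(0.08600000000000005), array([361.35664557, 158.67579114])) travel 0.08515451622223004
90 (np.float64(0.7412239611978596), np.float64(0.08600000000000005), array([361.42339682, 158.66206606])) travel 0.08522597865878168
```

View pics/c5.png

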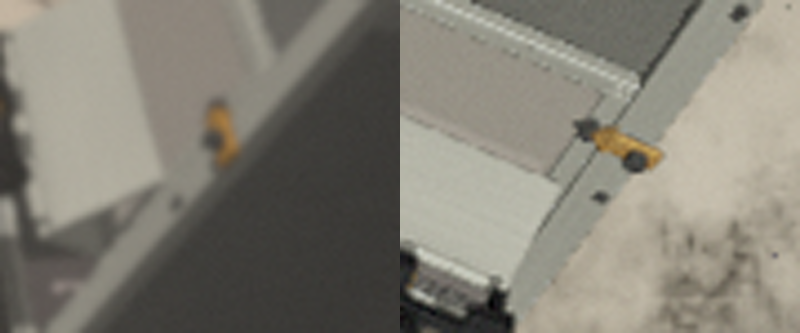

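The pointer now meets the clip tip in both views, at scene crop (217,103) and top crop (586,129). I'll triangulate both directly for a final correction.

```bash
python3 - <<'E'
from gap import *
S=snap('scene');T=snap('top');im=lambda f:cv2.imread('pics/'+f)
P0=W0+.086*u; n=-.866*hx+.5*hz
c0=np.array([.55916,-.47633,.31176]);c1=np.array([.56576,-.46025,.31307])
for kS,kT in((85,80),(95,90)):
  a=blob(S,im('s3.png'),(324,188,334,197),kS,-hy,P0);b=blob(T,im('t3.png'),(356,153,365,164),kT,-hy,P0)
  w,f=tri(S,a[0],T,b[0]);print(a[0],a[2],b[0],b[2],w,f,'gap',(c0-w)@u,(c1-w)@u,'n',(c0-w)@n,(c1-w)@n,'pred',W0+.0855*u)
print('clip hull proj of pred', proj(S,[W0+.0855*u]))
E
```

```text
Traceback (most recent call last):
TypeError: 'NoneType' object is not subscriptable
```

```bash
python3 - <<'E'
from gap import *
S=snap('scene');T=snap('top');im=lambda f:cv2.imread('pics/'+f)
P0=W0+.086*u; n=-.866*hx+.5*hz
c0=np.array([.55916,-.47633,.31176]);c1=np.array([.56576,-.46025,.31307])
print(im('s3.png')[188:204,322:336].max(2))
for kS,kT in((95,85),(105,90),(112,90)):
  a=blob(S,im('s3.png'),(324,188,334,196),kS,-hy,P0);b=blob(T,im('t3.png'),(356,153,365,164),kT,-hy,P0)
  if a is None:continue
  w,f=tri(S,a[0],T,b[0]);print(a[0],a[2],b[0],b[2],w.round(4),f.round(4),'gap',(c0-w)@u,(c1-w)@u,'n',(c0-w)@n,(c1-w)@n)
print('pred',W0+.0855*u, proj(S,[W0+.0855*u]))
E
```

```text
[[143 141 142 141 143 141 141 140 142 140 140 141 141 140]
 [142 141 141 143 142 142 141 141 141 141 138 139 139 141]
 [142 141 141 140 141 140 140 139 136 138 138 139 140 140]
 [141 142 140 140 138 134 129 127 129 133 138 138 139 139]
 [143 142 141 138 133 120 113 111 116 129 136 137 138 140]
 [142 141 139 137 125 110 104 105 111 125 135 137 138 140]
 [143 140 140 134 123 118 121 123 124 131 136 139 141 141]
 [143 143 140 132 124 131 139 147 144 140 137 140 143 142]
 [142 141 139 133 128 136 146 155 157 147 141 139 141 141]
 [141 141 138 133 132 136 143 155 164 154 144 141 141 139]
 [141 141 138 134 127 124 131 142 158 156 145 139 140 139]
 [142 141 139 128 113 103 106 122 143 154 146 139 139 135]
 [139 141 135 118  96  84  84  99 129 152 151 142 135 124]
 [140 139 130 110  86  74  74  85 120 151 155 141 127 112]
 [142 141 130 110  89  78  73  86 118 148 153 137 116 100]
 [140 139 133 121 107  94  86  97 122 141 142 125 104  90]]
[328.44791667 192.77864583] 0.75 [361.4020813  158.67192064] 16.046875 [ 0.5687 -0.4562  0.3138] 0.0015 gap -0.0019180228976325424 -0.0011102770959682089 n -0.0006654576964222985 0.0005554112950951428
[328.48404255 192.82801418] 4.40625 [361.4020813  158.67192064] 16.046875 [ 0.5688 -0.4562  0.3136] 0.0015 gap -0.0018293329302646434 -0.0010215871286003099 n -0.0005352208739528674 0.0006856481175645744
pred [ 0.56781012 -0.45830777  0.309043  ] [[328.15023817 195.03620346]]
```

```bash
python3 -m jog '[[[-0.0011,0,-0.0005,0,0,0],[-0.0011,0,-0.0004,0,0,0],[0,0,0,0,0,0],[0,0,0,0,0,0]]]'
python3 - <<'E'
from gap import *
T=snap('top','t4.png');S=snap('scene','s4.png');travel(T,'t4.png')
im=lambda f:cv2.imread('pics/'+f)
print(im('s4.png')[186:200,322:336].max(2))
# other window features tracked in the scene view, along u: lip's right corner patch
g0=cv2.cvtColor(im('scene0.png'),6);g1=cv2.cvtColor(im('s4.png'),6)
for nm,P in (('frameR',[.5455,-.4571,.2721]),('frameL',[.6252,-.2908,.2641])):
  P=np.array(P);
  for s,f0,f1 in((S,'scene0.png','s4.png'),(T,'top0.png','t4.png')):
    g0=cv2.cvtColor(im(f0),6);g1=cv2.cvtColor(im(f1),6)
    p=proj(s,[P])[0];c=np.round(p).astype(int);t=g0[c[1]-5:c[1]+6,c[0]-6:c[0]+5]
    d=proj(s,[P+.087*u])[0];D=np.round(d).astype(int);w=g1[D[1]-12:D[1]+13,D[0]-12:D[0]+13]
    m=cv2.matchTemplate(w,t,cv2.TM_CCOEFF_NORMED);y,x=np.unravel_index(m.argmax(),m.shape)
    sub=lambda a,b,c:(a-c)/(2*(a-2*b+c))
    if 0<x<m.shape[1]-1 and 0<y<m.shape[0]-1:
      q=np.array([x+sub(m[y,x-1],m[y,x],m[y,x+1]),y+sub(m[y-1,x],m[y,x],m[y+1,x])])+D-12+[6,5]-c+p
      dv=(d-proj(s,[P+.086*u])[0]);print(nm,f1,m.max().round(3),'travel',.087+.001*((q-d)@dv)/(dv@dv),q-d)
E
```

```text
clock: 13.22
tool_pos: [0.5295, -0.3471, 0.2014]
eef_rot: [0.2, 0.924, -0.069, 0.319]
contact_force: [-6.0, 0.7, -1.8]
opening: 0.009
finger_force: 2.7
70 (np.float64(0.7810380599202709), np.float64(0.08800000000000005), array([361.56507009, 158.17161215])) travel 0.08708194071556422
80 (np.float64(0.6402360111402673), np.float64(0.08800000000000005), array([361.80168539, 158.17570225])) travel 0.08733560269901995
90 (np.float64(0.6200885380481576), np.float64(0.08800000000000005), array([361.87802245, 158.22247409])) travel 0.08726162208572458
[[141 141 141 141 142 140 141 141 143 143 142 138 141 139]
 [142 141 141 141 141 141 142 142 141 140 141 140 141 142]
 [143 141 141 141 141 142 142 139 141 141 141 139 139 141]
 [143 141 141 140 141 142 141 140 141 138 139 138 140 141]
 [142 141 140 140 141 140 136 136 136 135 136 138 139 140]
 [142 141 143 140 138 130 124 122 122 126 132 137 137 138]
 [142 141 141 140 133 117 105 100 101 114 130 134 137 140]
 [141 140 139 140 130 113 101  98 101 112 128 136 138 140]
 [142 141 142 138 128 123 123 122 121 124 130 139 140 139]
 [141 143 140 138 133 135 140 145 142 138 138 141 141 140]
 [139 140 140 138 134 140 147 155 157 147 142 139 141 141]
 [140 142 139 139 135 137 143 154 162 155 145 141 140 141]
 [140 140 139 135 130 125 130 142 158 157 144 140 140 139]
 [141 141 138 128 111 101 106 119 144 153 146 139 139 134]]
frameR s4.png 0.732 travel 0.08669056210380692 [0.13400641 0.27977095]
frameR t4.png 0.869 travel 0.08827965372820616 [ 0.24371518 -0.348228  ]
frameL s4.png 0.941 travel 0.08822993695394765 [0.78543061 0.04129736]
frameL t4.png 0.815 travel 0.08924023035588119 [ 0.23459152 -0.67255518]
```

The travel is now about 87.5–88 mm, against a measured initial gap of about 88 mm, so the two are level within measurement. I'll back away from the lip and then check.

```bash
python3 -m jog '[[[0.004,0,0,0,0,0],[0.006,0,0,0,0,0],[0.0094,0,-0.0074,0,0,0],[0.0094,0,-0.0074,0,0,0],[0.0094,0,-0.0074,0,0,0],[0.0094,0,-0.0074,0,0,0],[0.0094,0,-0.0074,0,0,0],[0.0094,0,-0.0074,0,0,0],[0,0,0,0,0,0]]]'
python3 - <<'E'
from gap import *
from sim import *
T=snap('top','t5.png');S=snap('scene','s5.png');travel(T,'t5.png')
print(cv2.imread('pics/s5.png')[190:196,322:336].max(2))
g=get_state();print(g['q'].round(2))
print('hx',R.from_quat(g['eef_rot']).inv().apply(hx).round(3))
# button finding: dark button top in top view
b=plane(T,169,194.5,.0566);print('button by top ray',b)
E
```

```text
clock: 14.45
tool_pos: [0.4568, -0.3139, 0.1951]
eef_rot: [0.2, 0.924, -0.068, 0.319]
contact_force: [-0.3, 0.1, -0.2]
opening: 0.006
finger_force: 0.0
70 (np.float64(0.646911169710601), np.float64(0.08800000000000005), array([361.70191441, 158.17826577])) travel 0.08731776122835676
80 (np.float64(0.5900827731165148), np.float64(0.08800000000000005), array([361.85371475, 158.17678959])) travel 0.08742914873511325
90 (np.float64(0.6187655090935783), np.float64(0.08800000000000005), array([361.87977431, 158.22081163])) travel 0.08726934821018348
[[142 142 143 143 142 140 138 138 135 135 138 140 139 141]
 [144 142 143 141 139 132 125 123 123 127 134 138 139 140]
 [144 142 142 141 135 119 107 101 102 114 129 136 138 140]
 [142 143 143 139 133 116 104 101 103 113 127 137 140 141]
 [142 142 142 139 132 125 121 122 124 125 133 139 141 142]
 [143 142 141 139 135 136 141 146 144 139 139 140 141 142]]
[ 1.06  0.74 -0.79  2.42  2.49  0.69 -0.73]
hx [-0.785 -0.001  0.619]
button by top ray [0.50915575 0.09066589 0.0566    ]
```

```bash
python3 - <<'E'
from sim import *
g=get_state();r0=R.from_quat(g['eef_rot'])
def seg(q,p0,p1,ra,rb,n):
    rv=(ra.inv()*rb).as_rotvec();rs=[]
    for k in range(n): rs.append(np.r_[(ra*R.from_rotvec(rv*k/n)).inv().apply((p1-p0)/n),rv/n])
    T=sim(q,rs);p,rr=fk(T[-1]);P,_=fk(q)
    print('err',(p-P-(p1-p0)).round(3),np.degrees((rr.inv()*fk(q)[1]*ra.inv()*rb).magnitude()).round(1))
    print(T[::max(1,n//4)].round(2),np.abs(np.diff(T,axis=0)).max(0).round(2));print(np.round(rs,4)[[0,n//2,-1]].tolist());return T[-1]
p0=g['tool_pos']
for tilt in (38,20,0):
  print('TILT',tilt)
  a=np.array([.43,-.25,.30]);b=np.array([.50,.08,.20]);c=np.array([.509,.091,.055])
  q=seg(g['q'],p0,a,r0,r0,5);q=seg(q,a,b,r0,Rt(np.radians(tilt)),10);q=seg(q,b,c,Rt(np.radians(tilt)),Rt(np.radians(tilt)),6)
E
```

```text
TILT 38
err [-0. -0.  0.] 0.0
[[ 1.06  0.74 -0.79  2.42  2.49  0.69 -0.73]
 [ 1.05  0.68 -0.8   2.44  2.46  0.66 -0.74]
 [ 1.04  0.61 -0.81  2.45  2.42  0.61 -0.74]
 [ 1.03  0.54 -0.82  2.46  2.38  0.56 -0.74]
 [ 1.02  0.47 -0.81  2.46  2.33  0.5  -0.74]
 [ 1.01  0.39 -0.8   2.45  2.28  0.43 -0.72]] [0.01 0.08 0.01 0.02 0.05 0.07 0.02]
[[-0.0047, 0.0095, -0.0229, 0.0, 0.0, 0.0], [-0.0047, 0.0095, -0.0229, 0.0, 0.0, 0.0], [-0.0047, 0.0095, -0.0229, 0.0, 0.0, 0.0]]
err [-0.  0.  0.] 0.0
[[ 1.01  0.39 -0.8   2.45  2.28  0.43 -0.72]
 [ 0.78  0.44 -0.85  2.53  2.16  0.65 -0.84]
 [ 0.78  0.73 -1.45  2.54  1.73  1.21 -0.72]
 [ 0.52  0.83 -1.45  2.54  1.66  1.4  -0.9 ]
 [ 0.29  0.91 -1.41  2.5   1.63  1.52 -1.04]
 [ 0.12  0.97 -1.36  2.41  1.62  1.59 -1.1 ]] [0.14 0.26 0.6  0.05 0.38 0.47 0.2 ]
[[0.0119, 0.0329, 0.0034, 0.0002, 0.0004, -0.0], [0.0119, 0.0329, 0.0034, 0.0002, 0.0004, -0.0], [0.0119, 0.0329, 0.0034, 0.0002, 0.0004, -0.0]]
err [-0.  0.  0.] 0.0
[[ 0.12  0.97 -1.36  2.41  1.62  1.59 -1.1 ]
 [ 0.09  1.03 -1.32  2.43  1.67  1.61 -1.14]
 [ 0.07  1.09 -1.29  2.44  1.71  1.64 -1.18]

[... 2524 characters left out ...]
 0.71  0.81  0.17]] [0.17 0.06 0.1  0.07 0.26 0.07 0.18]
[[0.0119, 0.0329, 0.0034, 0.0002, 0.0667, 0.0], [0.0102, 0.0329, 0.0071, 0.0002, 0.0667, 0.0], [0.0079, 0.0329, 0.0095, 0.0002, 0.0667, 0.0]]
err [-0.  0.  0.] 0.0
[[ 0.24  0.7  -0.81  1.95  0.71  0.81  0.17]
 [ 0.21  0.74 -0.78  1.96  0.76  0.76  0.13]
 [ 0.19  0.77 -0.74  1.98  0.8   0.71  0.08]
 [ 0.16  0.81 -0.7   1.99  0.86  0.67  0.04]
 [ 0.13  0.84 -0.66  2.    0.91  0.62 -0.01]
 [ 0.1   0.88 -0.62  2.    0.96  0.58 -0.06]
 [ 0.08  0.92 -0.58  2.01  1.02  0.54 -0.1 ]] [0.03 0.04 0.04 0.02 0.06 0.05 0.05]
[[-0.0006, 0.0023, 0.0242, 0.0, 0.0, 0.0], [-0.0006, 0.0023, 0.0242, 0.0, 0.0, 0.0], [-0.0006, 0.0023, 0.0242, 0.0, 0.0, 0.0]]
```

```bash
python3 -m jog '[[[-0.0047,0.0095,-0.0229,0,0,0],[-0.0047,0.0095,-0.0229,0,0,0],[-0.0047,0.0095,-0.0229,0,0,0],[-0.0047,0.0095,-0.0229,0,0,0],[-0.0047,0.0095,-0.0229,0,0,0]]]'
python3 -m jog '[[[0.0099,0.0274,0.0028,0,0.0555,0],[0.0098,0.0274,0.0034,0,0.0555,0],[0.0096,0.0274,0.0039,0,0.0555,0],[0.0093,0.0274,0.0044,0,0.0555,0],[0.009,0.0274,0.005,0,0.0555,0],[0.0088,0.0274,0.0055,0,0.0555,0],[0.0085,0.0274,0.0059,0,0.0555,0],[0.0081,0.0274,0.0064,0,0.0555,0],[0.0078,0.0274,0.0068,0,0.0555,0],[0.0074,0.0274,0.0072,0,0.0555,0],[0.007,0.0274,0.0075,0,0.0555,0],[0.0066,0.0274,0.0079,0,0.0555,0]]]'
python3 - <<'E'
from sim import *
g=get_state();print(g['q'].round(2))
go([.5088,.0907,.075],Rt(0),6)
E
```

```text
clock: 15.18
tool_pos: [0.4302, -0.2491, 0.3009]
eef_rot: [0.2, 0.923, -0.068, 0.321]
contact_force: [-0.1, 0.1, 1.3]
opening: 0.003
finger_force: 0.0
clock: 16.68
tool_pos: [0.5, 0.0812, 0.2002]
eef_rot: [0.211, 0.977, 0.001, 0.0]
contact_force: [-0.2, 0.5, 0.1]
opening: 0.006
finger_force: 0.0
[ 0.19  0.68 -0.72  1.94  0.64  0.76  0.24]
[[ 0.19  0.68 -0.72  1.94  0.64  0.76  0.24]
 [ 0.17  0.71 -0.7   1.96  0.68  0.72  0.2 ]
 [ 0.14  0.74 -0.66  1.97  0.72  0.68  0.17]
 [ 0.12  0.77 -0.63  1.98  0.76  0.64  0.13]
 [ 0.1   0.8  -0.59  1.99  0.8   0.6   0.09]
 [ 0.07  0.83 -0.56  2.    0.84  0.55  0.06]
 [ 0.04  0.87 -0.52  2.    0.88  0.51  0.02]] [0.03 0.03 0.04 0.02 0.04 0.04 0.04]
[[-0.0007, 0.002, 0.0209, 0.0003, -0.0001, 0.0002], [-0.0007, 0.002, 0.0209, 0.0003, -0.0001, 0.0002], [-0.0007, 0.002, 0.0209, 0.0003, -0.0001, 0.0002], [-0.0007, 0.002, 0.0209, 0.0003, -0.0001, 0.0002], [-0.0007, 0.002, 0.0209, 0.0003, -0.0001, 0.0002], [-0.0007, 0.002, 0.0209, 0.0003, -0.0001, 0.0002]]
```

```bash
python3 -m jog '[[[-0.0007,0.002,0.021,0,0,0],[-0.0007,0.002,0.021,0,0,0],[-0.0007,0.002,0.021,0,0,0],[-0.0007,0.002,0.021,0,0,0],[-0.0007,0.002,0.021,0,0,0],[-0.0007,0.002,0.021,0,0,0],[0,0,0,0,0,0]]]'
for i in 1 2 3 4 5 6 7; do python3 -m jog '[[[0,0,0.003,0,0,0],[0,0,0,0,0,0]]]' | grep -E 'tool_pos|contact'; done
```

```text
clock: 17.55
tool_pos: [0.508, 0.0895, 0.0733]
eef_rot: [0.211, 0.977, 0.0, -0.0]
contact_force: [0.6, -0.5, 0.6]
opening: 0.003
finger_force: 0.0
tool_pos: [0.5087, 0.0894, 0.0719]
contact_force: [-0.1, 0.7, 0.5]
tool_pos: [0.5084, 0.0893, 0.0684]
contact_force: [0.0, -0.4, -0.7]
tool_pos: [0.5085, 0.0894, 0.0653]
contact_force: [-0.4, -0.0, 1.0]
tool_pos: [0.5086, 0.0894, 0.0623]
contact_force: [0.4, -1.4, 3.9]
tool_pos: [0.5086, 0.0894, 0.0603]
contact_force: [-1.4, -1.5, 14.2]
tool_pos: [0.5086, 0.0894, 0.0598]
contact_force: [-7.1, -3.9, 40.9]
tool_pos: [0.5087, 0.0894, 0.0594]
contact_force: [-11.4, -6.1, 67.6]
```

```bash
python3 - <<'E'
from h import *
snap('scene','s6.png')
a=cv2.imread('pics/s6.png')[130:220,170:270]
cv2.imwrite('pics/c6.png',cv2.resize(a,None,fx=5,fy=5,interpolation=cv2.INTER_CUBIC))
E
```

```text
(no output)
```

View pics/c6.png

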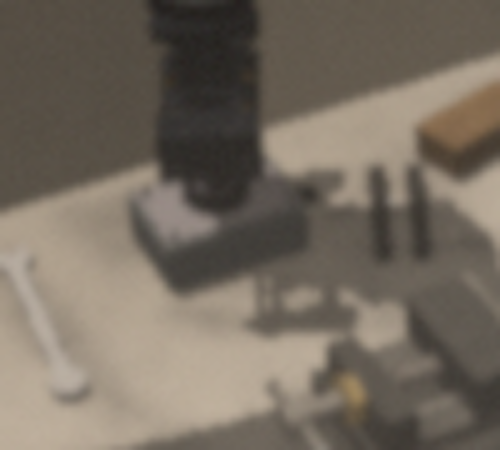

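The picture shows the closed fingertips centred on the button, at crop position (220,190). The contact force began near z 0.066 and the stiff stop came at about 0.060, so the button went down its full 6 mm. I'll release it now.

```bash
python3 -m jog '[[[0,0,-0.01,0,0,0],[0,0,-0.012,0,0,0],[0,0,-0.03,0,0,0],[0,0,-0.03,0,0,0],[0,0,-0.03,0,0,0],[-0.03,0,-0.03,0,0,0],[0,0,0,0,0,0]]]'
python3 - <<'E'
from gap import *
T=snap('top','t7.png');S=snap('scene','s7.png');travel(T,'t7.png')
a=cv2.imread('pics/s7.png')[130:270,150:390]
cv2.imwrite('pics/c7.png',cv2.resize(a,None,fx=3.3,fy=3.3,interpolation=cv2.INTER_CUBIC))
# tin, tape, spanner unmoved?
d0=cv2.cvtColor(cv2.imread('pics/scene0.png'),6).astype(int);d1=cv2.cvtColor(cv2.imread('pics/s7.png'),6)
for n,(x,y) in dict(tin=(208,236),tape=(255,318),span=(179,195)).items(): print(n,abs(d0-d1)[y-14:y+14,x-14:x+14].mean())
E
```

```text
clock: 20.23
tool_pos: [0.538, 0.0763, 0.1966]
eef_rot: [0.213, 0.977, 0.002, 0.002]
contact_force: [-0.7, 0.1, -0.3]
opening: 0.006
finger_force: 0.0
80 (np.float64(0.6741093782245341), np.float64(0.08800000000000005), array([361.77256289, 158.1547956 ])) travel 0.08733791392823198
90 (np.float64(0.6442609353372036), np.float64(0.08800000000000005), array([361.86617299, 158.17387441])) travel 0.08737055171130735
tin 29.654336734693878
tape 2.8877551020408165
span 36.66581632653061
```

View pics/c7.png

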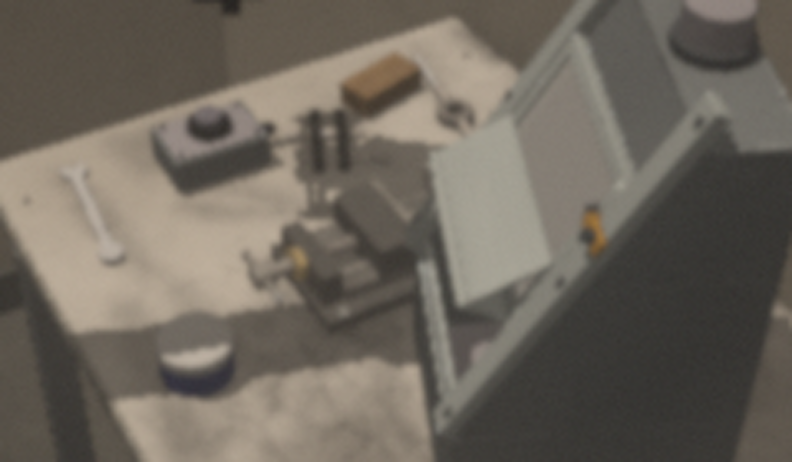

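The window stands level with the clip, the button at crop (210,125) is released, and the tin, tape and spanner are where they were. The brightness differences at the tin and spanner are only the arm's shadow. The arm is clear of everything, so I'm handing in.

```bash
python3 -c "
from plant import *
print(finish_job())"
```

```text
the job is handed in; nothing more can be done
None
```

I handed the job in at about 20 s: the window pointer is level with the clip to within about 1 mm by my measurement, and the button was pressed to its stop (wrist force peaked near 68 N, limit 120 N) and released; the tin, tape, spanner and clip look unmoved, and I didn't check the brass bar inside the hood.

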